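Pull down the spice hatch with the hook pole

ROBOT

A 7-joint arm with a two-finger parallel gripper is mounted at the origin on a cart in front of the work surface, level with it; the furniture and walls round the work are solid. World frame = base frame: x ahead of the robot, y to its left, z up, the work surface at z = 0. Lengths are in m, angles in rad, forces in N, time in s.
With the tool pointing down it reaches from about 0.4 to 0.85 m from the base axis. Payload 10.4 kg.
Tool frame: the origin (TCP) lies midway between the tips of the shut fingers; the grasp point (between the pads) lies 19 mm behind it; z points along the fingers, y is the line along which they close (so a half turn about z gives the same grasp; the last joint's range is limited). The gripper opens to 87 mm and grips with 3 to 60 N. Pads are 19 mm wide; open, the fingers measure 117 mm over their backs; the gripper's body (75 mm by 190 mm) begins 51 mm behind the grasp point.
Start: joints at [1.239, 0.332, -0.065, 1.46, 0.022, 1.35, -0.088], TCP at [0.19, -0.595, 0.223] pointing down, gripper open.
Joint ranges: [-2.6, 2.6], [-0.5, 2.12], [-1.47, 1.34], [0.16, 2.42], [-1.27, 4.41], [0.06, 2.06], [-2.6, 2.6]. Speed limits (rad/s): [2.22, 2.22, 2.79, 2.79, 3.14, 3.14, 3.14].

INTERFACE

Orientations are given as a unit quaternion [x, y, z, w].
In Python, from bench import r gives the robot as it stands.
- The arm moves only by the tool arm_command, never from a script. Its argument "moves" is one flat list of numbers, 4 for each row, row after row: the shift along the tool's x, y, z in cm, then the turn about the tool's z in degrees. A call has 1 to 12 rows; each row shifts and turns the commanded pose from where the row before left it, along the tool's axes as they then stand; what a row does not reach is not made up. A row lasts 1/12 s, in which the tool goes at most 41.7 mm and 7.16 degrees, less where a joint would pass 70% of its speed; a pose out of reach is approached as far as the arm can. A call with a gripper value outside its range is refused whole. "fingers" is the opening in per cent of the stroke, from 0 (shut) to 100 (fully open), set as the call begins (left out, the last holds). The fingers move at their own pace and stop on an object; "squeeze" is the grip in N (left out, the last holds). Time passes only in rows, so rows that do not move let the fingers close. It gives the time, the measured TCP pose, the force, the opening and the grip force at its end, in the units of the state.
- r.read_state(): the state, without advancing time (a new reading comes with each control period).
- r.camera(name): name is "scene" or "top" or "wrist"; returns the picture (480x640x3 uint8, red, green, blue); there is no depth.
- r.camera_info(name): a dict with "fx", "fy", "cx", "cy" (pixels), "k1" (the pictures are not rectified: a ray, as slopes to the right and down, at radius r is drawn at 1 + k1 r^2 times it, then the intrinsics apply), "origin" and "attitude" of the camera in the world. Camera axes: x right, y up, looking along -z (the intrinsics and any distortion apply to the point x, -y, -z); pixel columns grow to the right and rows downward; lengths in m; the calibration is good to about 2 mm. A picture is of the moment at which its call begins: read the wrist's pose just before it. camera_info takes no time and is no camera call; for the wrist camera it gives the pose at the moment of the call.
- r.close_job(): hands the job in; it is judged then, once.
The state is a dict: "time": time; "joint_positions": joint angles; "joint_vel": joint speeds; "joint_torque": joint torques, N m; "ee_pos": TCP position; "eef_rot": TCP orientation; "ft_force": force on the tool from outside, world axes, zero at the start; "torque": the same for the moment, N m; "width": finger opening in m; "grip_force": force on a finger pad.
Only numpy, scipy, OpenCV 4.12 (cv2) and the standard library are available. Lean on these libraries where they do the work, as an engineer would, in place of code of your own. Each camera call takes 0.05 s, during which the arm holds its last target. There are 200 camera calls.

TASK

Take the hook pole from its rest, put its hook into the brass ring of the green hatch on the little spice cupboard and pull the hatch down until it is fully open. Do it with the pole: do not touch the cupboard or its hatch with the gripper or arm. Afterwards put the pole down again, on its rest or on the worktop.

Things in the scene. Friction and masses are not known exactly. Their poses are not given: they have to be found in the camera images.
- pole_grip (a point): Mid-shaft of the loose hook pole (wood, 14 mm square, 0.12 kg): grasp here. x: along it to the hook, y: across, z: up. At x = +150 mm its 7 mm steel rod bends down into a prong ending 34 mm below the shaft's centre line; rubber end at x = -168 mm. Starts level, prong down, centre line at z = 55 mm, in open 20 mm notches of a fixed rest: posts at x = +-75 mm, 65 mm high, shaft free between.
- cupboard: Small fixed wooden cupboard, 108 (x) x 142 (y) x 240 mm high. Origin: centre of its underside; z up. Its front looks along its own -x, to the robot's right and a little towards it: open niche below, green hatch above (103 wide, 119 high, 12 mm thick), hinged along its lower front edge, a line along y at x = -50, z = 105 mm.
- hatch_ring (a point): Centre of the brass ring fixed to the hatch's front near its upper edge: hole 40 mm, bar 6 mm. Hatch shut: at x = -84, y = 0, z = 221 mm of the cupboard (34 mm before the hatch's face, 116 mm above the hinge line), ring level, so a prong drops in from above. Rigid with the hatch, turns with it; axes as the cupboard's when shut.
- hatch (a joint): Hatch angle, rad: 0 shut (upright), 1.57 fully open (level, ring beneath, at its stop). Its top comes out to the front (cupboard's -x) and down. Starts at 0 to 0.12. Friction holds it where left below 0.35; 1 to 2 N at the ring moves it. Beyond 0.65 it sinks by itself to the stop in 1 to 3 s once the hook is out; lift the prong straight out at about 0.75, before it binds.

How it is judged:
By the outcome, as a careful person would: the job done as asked, in the order asked, and still so for the second after the job is handed in, with the robot touching nothing.
It also fails if it takes over 56 s, if anything falls off the work surface, if the arm or the gripper's body presses on something with over 40 N, if the wrist force passes 120 N, or if a joint passes its speed limit or range.

## Working session

There is one attempt and no reset: what is moved stays moved. The work goes in short steps, Python scripts to look and compute and a tool call to move; the robot and the scene stay as the last step left them, time stands still between calls to the robot, and variables do not carry over. Pictures are saved under pics/ and viewed, at most 10 in all, crops included, and the job is handed in when it is done.

Besides the shell and the picture viewer there is one more tool, called after "Call:" as name(argument=value, ...), one argument or row to a line, values as JSON. arm_command: Moves the arm, as the interface text tells. Its arguments: {"type":"object","properties":{"moves":{"type":"array"},"fingers":{"type":"number"},"squeeze":{"type":"number"}},"required":["moves"]}

```bash
ls; mkdir -p pics
python3 - <<'E'
from bench import r
import cv2
s=r.read_state();print(s)
for n in("scene","top","wrist"):
    print(n,r.camera_info(n)); cv2.imwrite(f"pics/{n}0.png",r.camera(n)[:,:,::-1])
E
```

```text
pics
{'time': 0.0, 'joint_positions': array([ 1.23940558,  0.33288122, -0.06468725,  1.46093858,  0.02156657,
        1.34990249, -0.08855154]), 'joint_vel': array([ 0.00043461,  0.00021683, -0.00034101, -0.00027466,  0.00029402,
        0.00206489, -0.00080536]), 'joint_torque': array([-4.63382603e-04, -6.23257971e+01,  2.42952886e-02, -3.89890766e+01,
       -6.14899141e-02,  3.99328151e-02,  1.22883571e-04]), 'ee_pos': array([ 0.18982127, -0.59506855,  0.22174937]), 'eef_rot': array([ 9.88108283e-01,  1.53757945e-01, -1.29244615e-04, -7.06214899e-04]), 'ft_force': array([ 0.40656796, -0.15897228, -0.14881265]), 'torque': array([ 0.0244159 , -0.02094455,  0.00975233]), 'grip_force': 0.0, 'width': 0.08699938723006795}
scene {'fx': 584.3341697304604, 'fy': 584.3341697304604, 'cx': 317.0287273614765, 'cy': 246.60249098115293, 'k1': -0.03479300574338293, 'origin': array([-0.11176594,  0.52005539,  0.69763821]), 'attitude': array([-0.2132407 ,  0.40285717,  0.79115825, -0.4078028 ])}
top {'fx': 526.9922763737336, 'fy': 526.9922763737336, 'cx': 321.6656558267611, 'cy': 241.33449498121138, 'k1': -0.13682092328925807, 'origin': array([-0.0802248 ,  0.33803436,  0.97654125]), 'attitude': array([-0.17143573,  0.27625126,  0.79244593, -0.51606636])}
wrist {'fx': 383.8980520317858, 'fy': 383.8980520317858, 'cx': 314.56577766085866, 'cy': 233.10768566673943, 'k1': -0.04494765441793051, 'origin': array([ 0.25356588, -0.57421603,  0.3846387 ]), 'attitude': array([-0.09739153,  0.07221607, -0.58536523,  0.80165284])}
```

View pics/scene0.png

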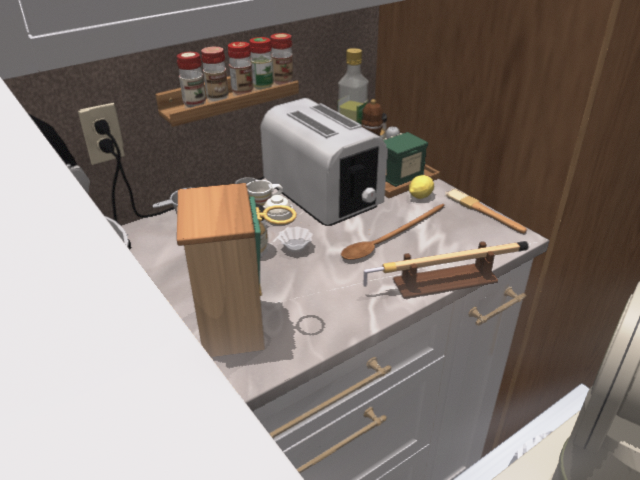

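View pics/top0.png

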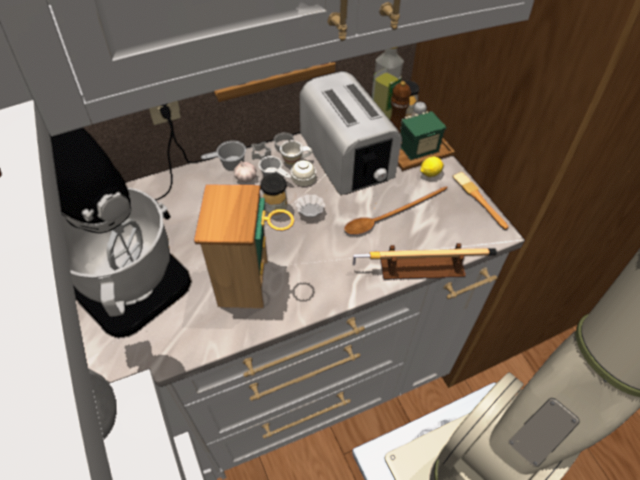

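The scene view shows the pole from hook (367,277) to rubber end (523,246), and the ring at (279,215). In the top view the pole runs (358,258) to (494,252), with the ring at (280,220). I'll enlarge these for finer readings.

```bash
cat > h.py <<'E'
import numpy as np, cv2
from scipy.spatial.transform import Rotation as R
def ray(i,p):
    K=np.array([[i['fx'],0,i['cx']],[0,i['fy'],i['cy']],[0,0,1]])
    u=cv2.undistortPoints(np.array([[p]],float),K,np.array([i['k1'],0,0,0]))[0,0]
    d=R.from_quat(i['attitude']).apply([u[0],-u[1],-1]); return np.array(i['origin']),d/np.linalg.norm(d)
def atz(i,p,z):
    o,d=ray(i,p); return o+d*(z-o[2])/d[2]
def tri(rs):
    A=sum(np.eye(3)-np.outer(d,d) for o,d in rs); b=sum((np.eye(3)-np.outer(d,d))@o for o,d in rs)
    x=np.linalg.solve(A,b); return x,[np.linalg.norm((np.eye(3)-np.outer(d,d))@(x-o)) for o,d in rs]
def proj(i,x):
    K=np.array([[i['fx'],0,i['cx']],[0,i['fy'],i['cy']],[0,0,1]])
    c=R.from_quat(i['attitude']).inv().apply(np.array(x)-i['origin']); 
    return cv2.projectPoints(np.array([[c[0],-c[1],-c[2]]]),np.zeros(3),np.zeros(3),K,np.array([i['k1'],0,0,0]))[0][0,0]
E
python3 - <<'E'
import cv2,numpy as np
s=cv2.imread('pics/scene0.png');t=cv2.imread('pics/top0.png')
def z(im,x,y,w,h,f): return cv2.resize(im[y:y+h,x:x+w],None,fx=f,fy=f,interpolation=cv2.INTER_CUBIC)
a=np.hstack([z(s,350,225,200,75,4)]);b=np.hstack([z(t,340,225,200,75,4)])
cv2.imwrite('pics/c1.png',np.vstack([a,b]))
cv2.imwrite('pics/c2.png',np.hstack([z(s,170,170,133,200,3),z(t,180,170,133,200,3)]))
E
```

```text
(no output)
```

View pics/c1.png

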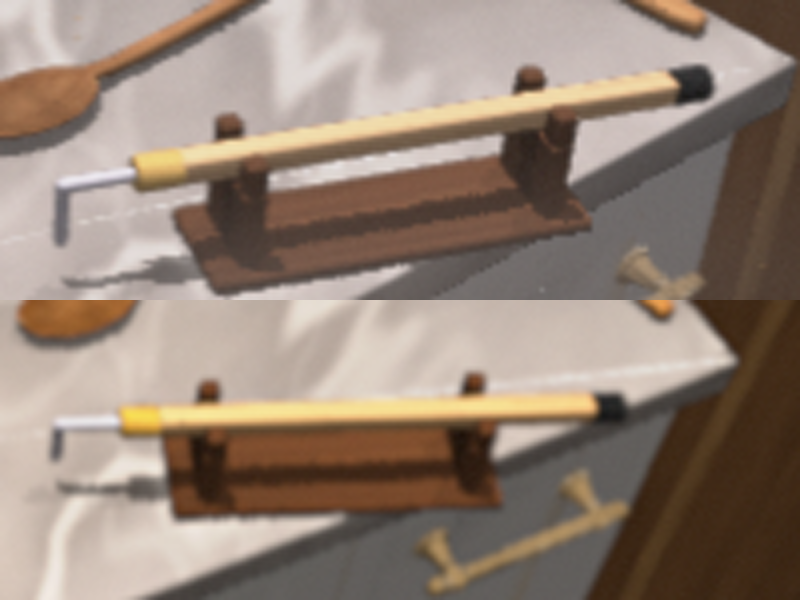

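View pics/c2.png

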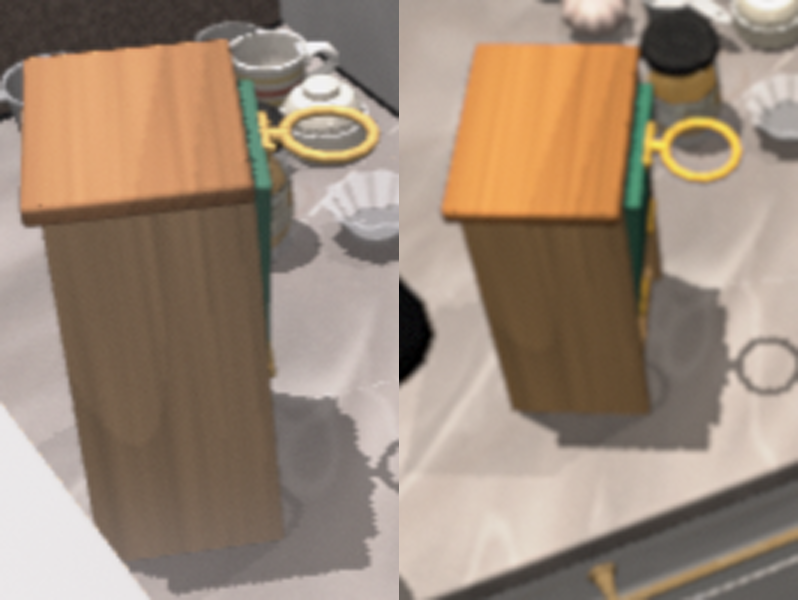

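Run:
```python
from bench import r
from h import *
S=r.camera_info('scene');T=r.camera_info('top')
def s1(x,y):return (350+x/4,225+y/4)
def t1(x,y):return (340+x/4,225+(y-300)/4)
def s2(x,y):return (170+x/3,170+y/3)
def t2(x,y):return (180+(x-399)/3,170+y/3)
for n,a,b in [('bend',s1(62,185),t1(55,424)),('ferr',s1(135,172),t1(122,420)),('end',s1(711,82),t1(623,406)),('tip',s1(62,242),t1(57,458)),
 ('ring',s2(329,133),t2(700,149)),('ringout',s2(377,131),t2(740,149)),('roof nf',s2(256,200),t2(622,220)),('roof ff',s2(228,42),t2(640,44)),('roof nb',s2(22,218),t2(443,215)),('roof fb',s2(27,57),t2(477,43)),('hatch far top',s2(246,82),t2(648,86)),('base nf',s2(280,540),t2(649,411)),('base nb',s2(130,557),t2(513,407))]:
    x,e=tri([ray(S,a),ray(T,b)]); print(n,x.round(4),np.round(e,4))
p=[atz(S,s1(62,185),.055),atz(T,t1(55,424),.055)];q=[atz(S,s1(711,82),.055),atz(T,t1(623,406),.055)]
print(p,q); print(atz(S,s2(329,133),.221),atz(T,t2(700,149),.221))
print(atz(S,s2(280,540),0),atz(T,t2(649,411),0))
print(atz(S,s2(130,557),0),atz(T,t2(513,407),0))
```

```text
bend [ 0.503  -0.0119  0.0603] [0.0007 0.0007]
ferr [ 0.4941 -0.0477  0.0564] [0.0015 0.0015]
end [ 0.3874 -0.3086  0.0587] [0.0001 0.0001]
tip [ 0.5051 -0.0162  0.0241] [0.0012 0.0012]
ring [0.5331 0.1385 0.2199] [0.001 0.001]
ringout [0.5266 0.114  0.2154] [0.0008 0.0008]
roof nf [0.4936 0.2036 0.2276] [0.0009 0.0009]
roof ff [0.6203 0.1459 0.2349] [0.0012 0.0012]
roof nb [0.5351 0.3024 0.2344] [0.0013 0.0013]
roof fb [0.6561 0.2443 0.2429] [0.001 0.001]
hatch far top [0.5916 0.1518 0.226 ] [0.0016 0.0016]
base nf [ 0.5005  0.2028 -0.0052] [0.0014 0.0014]
base nb [0.5194 0.2891 0.0216] [0.0055 0.0055]
[array([ 0.50881733, -0.0161657 ,  0.055     ]), array([ 0.50575693, -0.01427896,  0.055     ])] [array([ 0.39044311, -0.31341086,  0.055     ]), array([ 0.38924563, -0.31124794,  0.055     ])]
[0.53279317 0.1396842  0.221     ] [0.53133427 0.13817874 0.221     ]
[0.49736192 0.20587396 0.        ] [0.49622336 0.20274453 0.        ]
[0.53389062 0.27880835 0.        ] [0.5380843  0.29150288 0.        ]
```

Run:
```python
from bench import r
from h import *
S=r.camera_info('scene');T=r.camera_info('top')
for p in [(547,242),(450,290),(250,378)]: print('edge S',atz(S,p,0))
for p in [(523,240),(330,326),(470,175)]: print('edge T',atz(T,p,0))
for n,x in [('tcp',(.19,-.595,.22)),('base',(0,0,0)),('mid',(.3,-.4,.15))]: print(n,proj(S,x),proj(T,x))
```

```text
edge S [ 0.41802231 -0.42714891  0.        ]
edge S [ 0.42673856 -0.15327424  0.        ]
edge S [0.45773125 0.25391944 0.        ]
edge T [ 0.41855235 -0.43366534  0.        ]
edge T [0.39703653 0.0908742  0.        ]
edge T [ 0.65604155 -0.43812699  0.        ]
tcp [742.89147234 167.57105477] [681.56299162 229.53292678]
base [608.41613232 512.70011375] [468.27511326 484.70828436]
mid [611.54422539 209.1557891 ] [566.73711338 241.76206755]
```

View pics/wrist0.png

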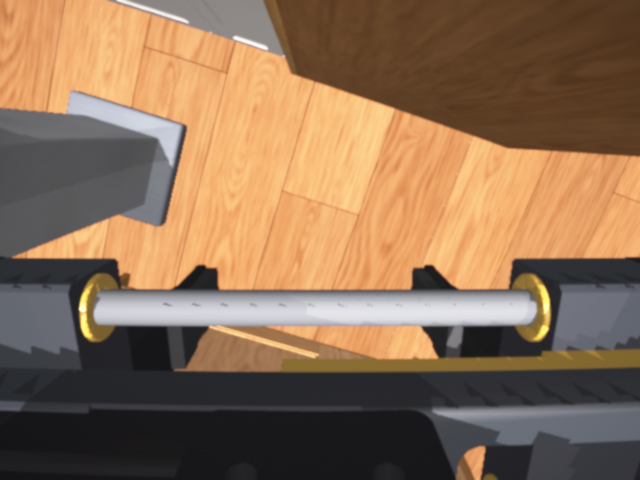

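The wrist view shows only floor and, at the top, the tall cabinet's foot with a corner near (290,75). I'll check where its front lies.

Run:
```python
from bench import r
from h import *
W=r.camera_info('wrist')
for z in (-.7,-.8,-.9):
  for p in [(290,75),(510,148),(640,155)]: print(z,atz(W,p,z).round(3))
T=r.camera_info('top'); print(atz(T,(450,387),-.85), atz(r.camera_info('scene'),(505,452),-.85))
```

```text
-0.7 [ 0.39 -0.46 -0.7 ]
-0.7 [ 0.397 -1.1   -0.7  ]
-0.7 [ 0.501 -1.473 -0.7  ]
-0.8 [ 0.402 -0.45  -0.8  ]
-0.8 [ 0.41  -1.149 -0.8  ]
-0.8 [ 0.524 -1.556 -0.8  ]
-0.9 [ 0.415 -0.439 -0.9  ]
-0.9 [ 0.423 -1.197 -0.9  ]
-0.9 [ 0.547 -1.639 -0.9  ]
[ 0.399117   -0.42190344 -0.85      ] [ 0.43889933 -0.55379489 -0.85      ]
```

Call:
arm_command(
  moves=[2.1,-2.85,0,0,2.1,-2.85,0,0,2.1,-2.85,0,0,2.1,-2.85,0,0,2.1,-2.85,0,0,2.1,-2.85,0,0,2.1,-2.85,0,0],
  fingers=100,
  squeeze=40,
)

```text
time: 0.73
ee_pos: [0.2695, -0.3589, 0.2223]
eef_rot: [0.988, 0.154, -0.0, 0.0]
ft_force: [1.5, 0.3, 0.6]
width: 0.0867
grip_force: 0.0
```

Call:
arm_command(
  moves=[0,0,0,-6.4,0,0,0,-6.4,0,0,0,-6.4,0,0,0,-6.4,0,0,0,-6.4,0,0,0,-6.4,0,0,0,-6.4,0,0,0,-6.2],
)

```text
time: 1.4
ee_pos: [0.2693, -0.3605, 0.2224]
eef_rot: [0.824, 0.567, -0.0, -0.0]
ft_force: [-0.0, -0.2, -0.1]
width: 0.0868
grip_force: 0.0
```

Call:
arm_command(
  moves=[3.2,1.2,0,0,3.2,1.2,0,0,3.2,1.2,0,0,3.2,1.2,0,0,3.2,1.2,0,0,3.2,1.2,0.5,0,3.2,1.2,1.5,0,3.3,1.2,2.5,0,0,0,3,0,0,0,0,0],
)

```text
time: 2.23
ee_pos: [0.4494, -0.1545, 0.1436]
eef_rot: [0.825, 0.566, -0.002, -0.003]
ft_force: [-0.2, -0.1, -0.8]
width: 0.0875
grip_force: 0.0
```

Run:
```python
from bench import r
from h import *
W=r.camera_info('wrist'); s=r.read_state();print(s['ee_pos'],s['eef_rot'])
cv2.imwrite('pics/w1.png',r.camera('wrist')[:,:,::-1])
g=np.array([.451,-.155,.055]);u=np.array([.364,.931,0])
for d in(-.1,-.05,0,.05,.1,.15): print(d,proj(W,g+d*u))
```

```text
[ 0.44942509 -0.15447281  0.14360993] [ 0.82456524  0.56575497 -0.00176933 -0.00321713]
-0.1 [315.9184336  369.71534257]
-0.05 [316.33490697 307.97922259]
0 [316.78753775 239.95834393]
0.05 [317.2768168  165.32007417]
0.1 [317.8013326   83.93747883]
0.15 [318.35640513  -3.93424117]
```

View pics/w1.png

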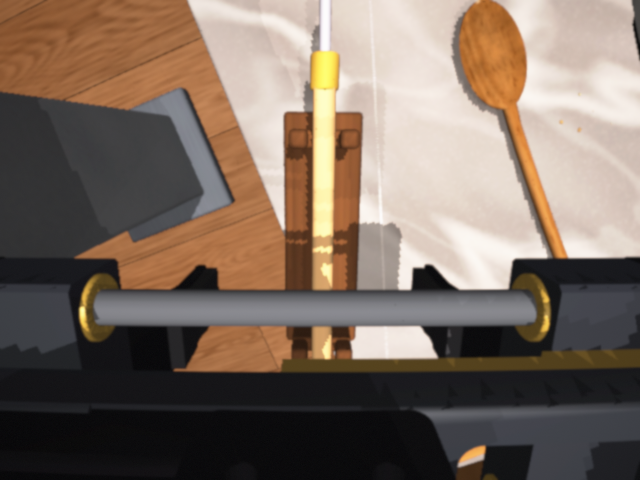

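The pole runs (326,20) to (321,350), about 4 mm right of the prediction. It is well aligned, between the fingers, and the posts are clear.

Call:
arm_command(
  moves=[-0.3,0.5,2,0.6,0,0,3,0,0,0,3,0,0,0,2,0,0,0,0.7,0,0,0,0,0],
)

```text
time: 2.78
ee_pos: [0.4543, -0.1626, 0.0413]
eef_rot: [0.829, 0.559, -0.001, -0.0]
ft_force: [0.1, 0.3, -0.2]
width: 0.0871
grip_force: 0.0
```

Call:
arm_command(
  moves=[0,0,0,0,0,0,0,0,0,0,0,0,0,0,0,0,0,0,0,0,0,0,0,0,0,0,0,0,0,0,0,0],
  fingers=0,
  squeeze=45,
)

```text
time: 3.45
ee_pos: [0.455, -0.1617, 0.0415]
eef_rot: [0.829, 0.56, -0.0, 0.0]
ft_force: [-0.9, -0.1, 0.7]
width: 0.0415
grip_force: 0.0
```

Call:
arm_command(
  moves=[0,0,0.4,0,0,0,0,0,0,0,0,0,0,0,0,0,0,0,0,0,0,0,0,0,0,0,0,0,0,0,0,0,0,0,0,0],
)

```text
time: 4.2
ee_pos: [0.4548, -0.1616, 0.0373]
eef_rot: [0.829, 0.56, -0.0, -0.0]
ft_force: [-0.8, 1.2, -1.8]
width: 0.0135
grip_force: 45.0
```

Call:
arm_command(
  moves=[0,0,-1.5,0,0,0,-3,0,0,0,-3,0,0,0,-3,0,0,0,-3,0,0,0,-3,0,0,0,-3,0,0,0,-3,0,0,0,-1,0,0,0,0,0],
)

```text
time: 5.03
ee_pos: [0.4563, -0.162, 0.275]
eef_rot: [0.829, 0.56, 0.001, 0.002]
ft_force: [0.8, 0.2, -2.0]
width: 0.0136
grip_force: 45.0
```

Run:
```python
from bench import r
from h import *
for n,(x,y) in (('scene',(240,130)),('top',(240,130))):
    im=r.camera(n)[:,:,::-1]; cv2.imwrite(f'pics/{n}1.png',im)
a=cv2.imread('pics/scene1.png');b=cv2.imread('pics/top1.png')
f=lambda im:cv2.resize(im[150:300,230:495],None,fx=3,fy=2,interpolation=cv2.INTER_CUBIC)
f=lambda im:cv2.resize(im[150:282,230:495],None,fx=2.25*1.34,fy=2.25,interpolation=cv2.INTER_CUBIC)
f=lambda im:cv2.resize(im[140:240,240:440],None,fx=3,fy=3,interpolation=cv2.INTER_CUBIC)
cv2.imwrite('pics/c3.png',np.vstack([f(a),f(b)]))
```

```text
(no output)
```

View pics/c3.png

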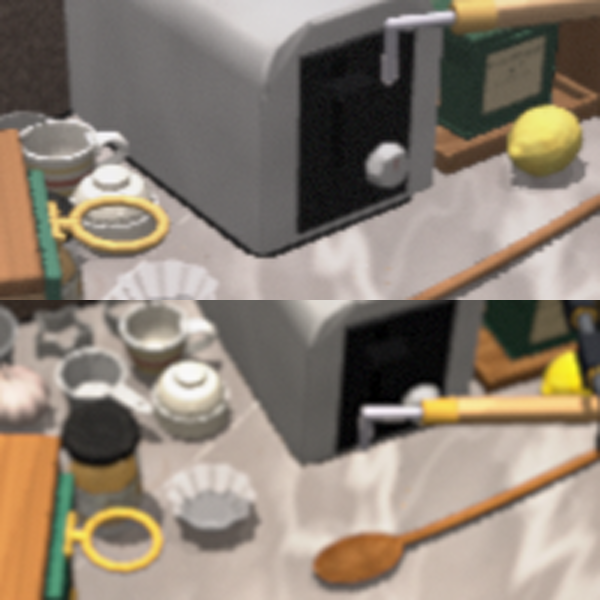

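Scene crop: bend (391,24), tip (389,80), ring centre (117,224). Top crop: bend (365,111), tip (363,145), ring centre (120,240).

Run:
```python
from bench import r
from h import *
S=r.camera_info('scene');T=r.camera_info('top')
f=lambda x,y:(240+x/3,140+y/3)
P={}
for n,a,b in [('bend',f(391,24),f(365,111)),('tip',f(389,80),f(363,145)),('ring',f(117,224),f(120,240)),('ringnear',f(168,222),f(162,240)),('ringback',f(65,226),f(77,240))]:
    x,e=tri([ray(S,a),ray(T,b)]);P[n]=x; print(n,x.round(4),np.round(e,4))
s=r.read_state();M=R.from_quat(s['eef_rot']).as_matrix();print(s['ee_pos'],M.round(3))
print('bend in tool',M.T@(P['bend']-s['ee_pos'])); print('ring-bend in tool',M.T@(P['ring']-P['bend']))
```

```text
bend [ 0.5073 -0.0136  0.2966] [0.0011 0.0011]
tip [ 0.5108 -0.0169  0.262 ] [0.001 0.001]
ring [0.5331 0.1394 0.2196] [0.0012 0.0012]
ringnear [0.5261 0.1137 0.2149] [0.0009 0.0009]
ringback [0.5398 0.1654 0.2247] [0.0014 0.0014]
[ 0.45476236 -0.16166667  0.27132627] [[ 0.373  0.928 -0.001]
 [ 0.928 -0.373  0.   ]
 [-0.    -0.001 -1.   ]]
bend in tool [ 0.15698096 -0.00654309 -0.02525745]
ring-bend in tool [ 0.15157207 -0.03308053  0.07700033]
```

Call:
arm_command(
  moves=[1.5,-0.5,0,0,2.5,-0.6,0,0,2.5,-0.6,0,0,2.5,-0.6,0,0,2.5,-0.6,0,0,2.5,-0.6,0,0,1.2,0,1,0,0,0,1,0,0,0,0,0,0,0,0,0],
)

```text
time: 5.97
ee_pos: [0.4782, -0.0086, 0.2507]
eef_rot: [0.829, 0.559, -0.001, -0.001]
ft_force: [0.6, -0.5, -1.8]
width: 0.0132
grip_force: 45.0
```

Run:
```python
from bench import r
from h import *
print(r.read_state()['ee_pos'])
for n in ('scene','top'): cv2.imwrite(f'pics/{n}2.png',r.camera(n)[:,:,::-1])
a=cv2.imread('pics/scene2.png');b=cv2.imread('pics/top2.png')
f=lambda im:cv2.resize(im[150:250,230:330],None,fx=4,fy=4,interpolation=cv2.INTER_CUBIC)
cv2.imwrite('pics/c4.png',np.hstack([f(a),f(b)]))
```

```text
[ 0.47821104 -0.0086472   0.25067977]
```

View pics/c4.png

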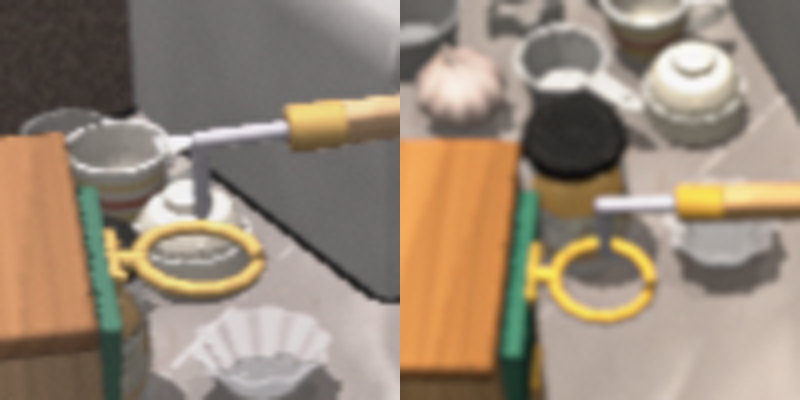

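The prong hangs over the ring: scene crop tip (202,212) with ring centre (199,258), top crop tip (203,248) with ring centre (203,279). Extrapolated down, it enters within about 3 mm of centre. Now I'll drop in.

Call:
arm_command(
  moves=[0,-0.2,0.5,0,0,0,1,0,0,0,1,0,0,0,1,0,0,0,0.2,0,0,0,0,0,0,0,0,0],
)

```text
time: 6.65
ee_pos: [0.4774, -0.0068, 0.2153]
eef_rot: [0.829, 0.56, -0.0, -0.0]
ft_force: [-0.3, 0.0, -1.0]
width: 0.0138
grip_force: 45.0
```

Call:
arm_command(
  moves=[-0.5,0,0,0,-0.5,0,0,0,-0.5,0,0,0,-0.46,0,0.35,0,-0.46,0,0.35,0,-0.46,0,0.35,0,-0.46,0,0.35,0,-0.43,-0.05,0.47,0,-0.43,-0.05,0.47,0,-0.43,0,0.47,0,-0.43,0,0.47,0,0,0,0,0],
)

```text
time: 7.65
ee_pos: [0.4566, -0.0545, 0.1813]
eef_rot: [0.829, 0.559, -0.001, -0.0]
ft_force: [0.4, -0.5, -2.1]
width: 0.0135
grip_force: 45.0
```

Run:
```python
from bench import r
from h import *
s=r.read_state();print(s['ee_pos'],s['ft_force'],s['torque'])
for n in ('scene','top'): cv2.imwrite(f'pics/{n}3.png',r.camera(n)[:,:,::-1])
a=cv2.imread('pics/scene3.png');b=cv2.imread('pics/top3.png')
f=lambda im:cv2.resize(im[150:283,230:363],None,fx=3,fy=3,interpolation=cv2.INTER_CUBIC)
cv2.imwrite('pics/c5.png',np.hstack([f(a),f(b)]))
```

```text
[ 0.4565765  -0.05453273  0.18133988] [ 0.36374784 -0.47414672 -2.0895044 ] [-0.03142871 -0.04961794 -0.04303893]
```

View pics/c5.png

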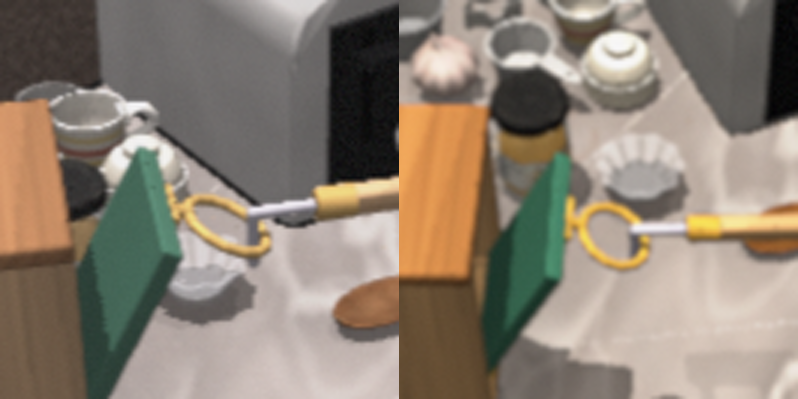

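The prong is inside the ring and pulling the outer rim: scene crop bend (252,215), rim (265,245). The hatch is about half way. I'll compute its angle from the hatch's top corners.

Run:
```python
from bench import r
from h import *
S=r.camera_info('scene');T=r.camera_info('top')
f=lambda x,y:(230+x/3,150+y/3)
P=[]
for a,b in [((178,252),(153,277)),((150,152),(163,156)),((228,224),(214,235))]:
    x,e=tri([ray(S,f(*a)),ray(T,f(*b))]);P.append(x);print(x.round(4),np.round(e,4))
o=np.array([-.40,-.917,0]); 
# ring closed at (.5325,.139), theta~.12 -> u=47.6 from hinge
h=np.array([.5325,.139,.105])-o*.0476
for x in P: print('u,z',(x-h)@o,x[2]-.105)
c=P[2]-h; print('theta ring',np.arctan2(c@o,c[2]-.004)-np.arctan2(34,116))
```

```text
[0.4804 0.1565 0.221 ] [0.0003 0.0003]
[0.575  0.113  0.2149] [0.0002 0.0002]
[0.5149 0.1034 0.1974] [0.0007 0.0007]
u,z 0.0523952868749551 0.11599726596814348
u,z 0.05452076769363982 0.10991388367545414
u,z 0.08732026224394057 0.09236493660736501
theta ring 0.4943342127333065
```

Call:
arm_command(
  moves=[-0.35,0,0.54,0,-0.35,0,0.54,0,-0.35,0,0.54,0,-0.27,0,0.55,0,-0.25,0,0.55,0,-0.25,0,0.55,0,0,0,0,0],
)

```text
time: 8.33
ee_pos: [0.4498, -0.0709, 0.1485]
eef_rot: [0.829, 0.56, -0.001, -0.001]
ft_force: [0.3, -1.1, -1.1]
width: 0.0133
grip_force: 45.0
```

Run:
```python
from bench import r
from h import *
s=r.read_state();print(s['ee_pos'],s['ft_force'],s['torque'])
im=r.camera('scene');cv2.imwrite('pics/scene4.png',im[:,:,::-1])
b=r.camera('top');cv2.imwrite('pics/top4.png',b[:,:,::-1])
for n,i in(('S',im),('T',b)):
    hsv=cv2.cvtColor(i,cv2.COLOR_RGB2HSV); m=cv2.inRange(hsv,(21,150,110),(33,255,255)); m[:150]=0;m[:,:225]=0;m[290:]=0;m[:,365:]=0
    k,l,st,c=cv2.connectedComponentsWithStats(m); print(n,[(*map(int,st[j]),) for j in range(1,k) if st[j][4]>15])
S=r.camera_info('scene');T=r.camera_info('top')
o=np.array([-.40,-.917,0]);h=np.array([.5325,.139,.105])-o*.0476;h[2]+=.003
for t in(.5,.65,.75,.85):
    q=h+o*(.034*np.cos(t)+.116*np.sin(t))+np.array([0,0,.116*np.cos(t)-.034*np.sin(t)]); print(t,proj(S,q),proj(T,q))
```

```text
[ 0.44982615 -0.0708919   0.14850317] [ 0.29067962 -1.07864405 -1.072426  ] [-0.03367834 -0.10337614  0.00847844]
S []
T [(336, 233, 9, 5, 37)]
0.5 [305.11054451 226.39124394] [300.12677015 228.65462245]
0.65 [312.70061689 232.7712912 ] [306.35363723 233.14412892]
0.75 [316.93167374 237.51783185] [309.82018422 236.37589311]
0.85 [320.4630118  242.59025862] [312.70623888 239.75071783]
```

Run:
```python
import cv2,numpy as np
for n in('scene3','scene4','top3','top4'):
    i=cv2.imread(f'pics/{n}.png').astype(int);B,G,R=i[:,:,0],i[:,:,1],i[:,:,2]
    m=((R-B>85)&(G-B>50)&(R-G<75)).astype(np.uint8); m[:150]=0;m[:,:265]=0;m[275:]=0;m[:,350:]=0
    k,l,st,c=cv2.connectedComponentsWithStats(m,connectivity=8); print(n,[tuple(map(int,st[j])) for j in range(1,k) if st[j][4]>10])
```

```text
scene3 [(335, 211, 14, 8, 91), (286, 212, 34, 22, 156)]
scene4 [(307, 227, 19, 22, 66), (346, 228, 4, 7, 22)]
top3 [(286, 216, 27, 24, 200), (326, 222, 24, 7, 138)]
top4 [(303, 224, 20, 26, 156), (335, 231, 15, 9, 111)]
```

Ring box centres match a hatch angle of about 0.77, so I lift straight out now.

Call:
arm_command(
  moves=[0,0,-3,0,0,0,-3.5,0,0,0,-3,0,0,0,-1,0,0,0,0,0],
)

```text
time: 8.85
ee_pos: [0.4523, -0.0703, 0.2577]
eef_rot: [0.829, 0.56, 0.002, 0.002]
ft_force: [1.1, 0.7, -1.7]
width: 0.0136
grip_force: 45.0
```

Run:
```python
from bench import r
import cv2,numpy as np
s=r.read_state();print(s['ee_pos'],s['ft_force'])
for n in('scene','top'):
    im=r.camera(n)[:,:,::-1];cv2.imwrite(f'pics/{n}5.png',im);i=im.astype(int);B,G,R=i[:,:,0],i[:,:,1],i[:,:,2]
    m=((R-B>85)&(G-B>50)&(R-G<75)).astype(np.uint8); m[:150]=0;m[:,:265]=0;m[330:]=0;m[:,350:]=0
    k,l,st,c=cv2.connectedComponentsWithStats(m,connectivity=8); print(n,[tuple(map(int,st[j])) for j in range(1,k) if st[j][4]>10])
```

```text
[ 0.45230179 -0.0703223   0.25770431] [ 1.1218044   0.65858921 -1.71143541]
scene [(346, 167, 4, 7, 24), (326, 252, 10, 16, 58)]
top [(336, 194, 14, 9, 110), (315, 236, 5, 24, 54), (322, 244, 4, 18, 45)]
```

Call:
arm_command(
  moves=[-1.5,0.6,0,0,-2,0.9,0,0,-2,0.9,0,0,-2,0.9,0,0,-0.9,0.3,0,0,0,0,3,0,0,0,3,0,0,0,3,0,0,0,3,0,0,0,0,0,0,0,0,0,0,0,0,0],
)

```text
time: 9.95
ee_pos: [0.4534, -0.1614, 0.136]
eef_rot: [0.828, 0.56, 0.0, 0.0]
ft_force: [0.9, -0.1, -1.6]
width: 0.0134
grip_force: 45.0
```

Run:
```python
from bench import r
from h import *
s=r.read_state();M=R.from_quat(s['eef_rot']).as_matrix();print(s['ee_pos'],s['eef_rot'],M.T@(np.array([.4548,-.1616,.0373])-s['ee_pos']))
for n in ('scene','top'): cv2.imwrite(f'pics/{n}6.png',r.camera(n)[:,:,::-1])
a=cv2.imread('pics/scene6.png');b=cv2.imread('pics/top6.png')
a=cv2.resize(a[170:320,190:540],None,fx=2.2,fy=2);b=cv2.resize(b[170:320,190:540],None,fx=2.2,fy=2)
cv2.imwrite('pics/c6.png',np.vstack([a,b]))
```

```text
[ 0.45340291 -0.16138483  0.13598954] [8.28450839e-01 5.60061647e-01 3.21838527e-04 2.35461992e-04] [0.00029437 0.00130256 0.09869063]
```

View pics/c6.png

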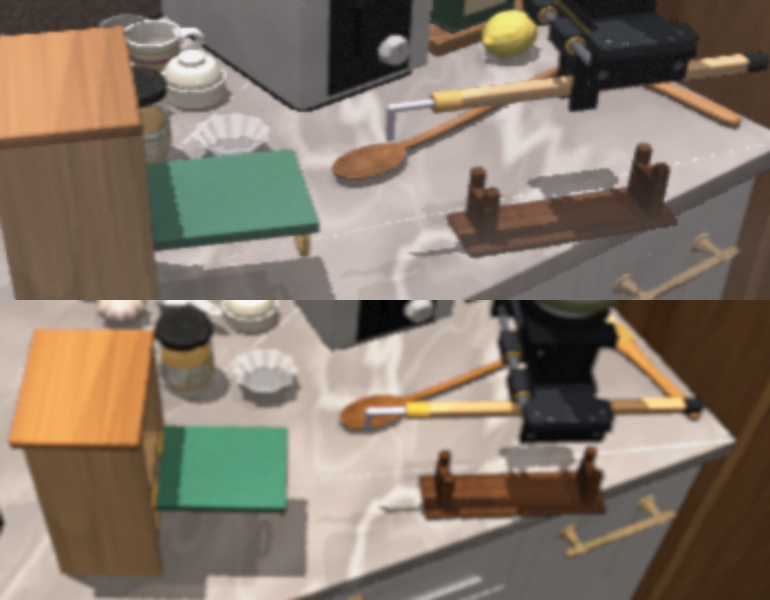

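The hatch is level with its ring underneath, so it is fully open. The pole is held level above its rest. I'll lower it into the notches now.

Call:
arm_command(
  moves=[0,0.13,1.5,0,0,0,2,0,0,0,2,0,0,0,1,0,0,0,1,0,0,0,1,0,0,0,0.7,0,0,0,0.5,0,0,0,0,0,0,0,0,0],
)

```text
time: 10.88
ee_pos: [0.4544, -0.1621, 0.0382]
eef_rot: [0.829, 0.56, 0.0, 0.0]
ft_force: [0.0, 0.4, -0.3]
width: 0.0133
grip_force: 45.0
```

The force dropped to about zero, so the rest is carrying the pole. Releasing.

Call:
arm_command(
  moves=[0,0,0,0,0,0,0,0,0,0,0,0,0,0,0,0,0,0,0,0,0,0,0,0,0,0,0,0,0,0,0,0,0,0,0,0],
  fingers=80,
)

```text
time: 11.63
ee_pos: [0.4541, -0.1621, 0.0379]
eef_rot: [0.829, 0.56, -0.0, 0.0]
ft_force: [0.1, 0.2, -0.1]
width: 0.0646
grip_force: 0.0
```

Call:
arm_command(
  moves=[0,0,-0.5,0,0,0,-1,0,0,0,-2,0,0,0,-3,0,0,0,-3,0,0,0,-3,0,0,0,-3,0,0,0,-2,0,0,0,0,0,0,0,0,0,0,0,0,0],
)

```text
time: 12.55
ee_pos: [0.4537, -0.162, 0.2127]
eef_rot: [0.829, 0.56, -0.0, -0.0]
ft_force: [-0.3, -0.8, 0.9]
width: 0.0694
grip_force: 0.0
```

Run:
```python
from bench import r
from h import *
s=r.read_state();print(s['ee_pos'],s['ft_force'],s['width'],abs(s['joint_vel']).max())
a=r.camera('scene')[:,:,::-1];cv2.imwrite('pics/scene7.png',a)
o=cv2.imread('pics/scene0.png')
d=lambda i:cv2.absdiff(i[0],i[1]).max(2)
x=d((a,o)); print('pole region changed px', (x[235:300,355:545]>40).sum(), 'hook',(x[255:290,355:400]>40).sum(),'end',(x[235:255,505:532]>40).sum())
```

```text
[ 0.45371352 -0.16199773  0.21273804] [-0.32903637 -0.84189805  0.90609076] 0.06941950883124506 0.01630589586023376
pole region changed px 1037 hook 108 end 93
```

Run:
```python
import cv2
a=cv2.imread('pics/scene7.png');o=cv2.imread('pics/scene0.png')
for n,(x,y,w,h) in {'hook':(360,258,42,28),'end':(500,238,32,16)}.items():
    m=cv2.matchTemplate(a[y-15:y+h+15,x-15:x+w+15],o[y:y+h,x:x+w],cv2.TM_CCOEFF_NORMED);_,v,_,p=cv2.minMaxLoc(m);print(n,round(v,3),p[0]-15,p[1]-15)
```

```text
hook 0.963 0 -1
end 0.917 0 -1
```

The pole is back in its original place to within 1 px, so I'm handing in.

```bash
python3 -c "
from bench import r
print(r.close_job())"
```

```text
the job is handed in; nothing more can be done
None
```

The hatch was pulled fully open with the hook pole, and the pole is back on its rest; I handed the job in at about 12.6 s with the gripper clear, and the hand-in returned no verdict.

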